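Lock the spectacle-frame milling jig

ROBOT

A 7-joint arm with a two-finger parallel gripper is mounted at the origin on the work surface. World frame = base frame: x ahead of the robot, y to its left, z up, the work surface at z = 0. Lengths are in mm, angles in rad, forces in N, time in s.
With the tool pointing down it reaches from about 425 to 950 mm from the base axis. Payload 4.7 kg.
Tool frame: the origin (TCP) lies at the very end of the fingers, on their centre line; the grasp point (between the pads) lies 19 mm behind it; z points along the fingers, y is the line along which they close (so a half turn about z gives the same grasp; the last joint's range is limited). The gripper opens to 87 mm and grips with 3 to 60 N. Pads are 19 mm wide; open, the fingers measure 117 mm over their backs; the gripper's body (75 mm by 190 mm) begins 51 mm behind the grasp point.
Start: joints at [-1.203, 0.469, -0.049, 1.532, 0.024, 1.141, -0.082], TCP at [260.829, 622.59, 222.573] pointing down, gripper open.
Joint ranges: [-2.59, 2.59], [-0.33, 1.99], [-1.39, 1.29], [0.1, 2.45], [-1.04, 4.18], [0.21, 1.99], [-2.66, 2.66]. Speed limits (rad/s): [2.57, 2.57, 3.14, 3.14, 3.14, 3.14, 3.14].

INTERFACE

Orientations are given as a rotation vector (axis times angle).
In Python, from rig import read_state, capture, hand_in gives the robot as it stands.
- The arm moves only by the tool jog_arm, never from a script. Its argument "steps" is a list of rows, each a list of 6 numbers: the shift along the tool's x, y, z as a fraction of full scale, then the turn, a rotation vector about the tool's x, y, z as a fraction of full scale. In form: [[x, y, z, wx, wy, wz], ...]. A call has exactly 10 rows; each row is the pose to reach, as a shift and turn from the pose commanded when the call began, along the tool's axes at that moment, turning the shorter way round; what a row does not reach only later rows make up. Full scale, the value 1, is 50 cm for a shift and pi rad for a turn. A row lasts 1/12 s, in which the tool goes at most 41.7 mm and 7.16 degrees, less where a joint would pass 70% of its speed; a pose out of reach is approached as far as the arm can. A call with a number of a shift or a turn outside -1 to 1 is refused whole. A call with a gripper value outside its range is refused whole. "gripper" is the gripper command: -1 is shut, 1 is fully open, values between are in proportion, set as the call begins (left out, the last holds). The fingers move at their own pace and stop on an object; "grip_force" is the grip in N (left out, the last holds). Time passes only in rows, so rows that repeat a pose let the fingers close, or fill a call up. It gives the time, the measured TCP pose, the force, the opening and the grip force at its end, in the units of the state.
- read_state(): the state, without advancing time (a new reading comes with each control period).
- capture(name): name is "scene" or "top"; returns a dict with "img" (400x640x3 uint8, red, green, blue), "intrinsics" (3x3 intrinsics, pixels), "rvec" (rotation vector, rad) and "tvec" (3), from world to camera coordinates, as OpenCV has them. Camera axes: x right, y down, z forward; pixel columns grow to the right and rows downward; lengths in mm; the calibration is good to about 2 mm. A picture is of the moment at which its call begins. There is no depth.
- hand_in(): hands the job in; it is judged then, once.
The state is a dict: "time": time; "joint_pos": joint angles; "joint_vel": joint speeds; "joint_torque": joint torques, N m; "eef_pos": TCP position; "tool_rot": TCP orientation; "ft_force": force on the tool from outside, world axes, zero at the start; "moment": the same for the moment, N m; "width": finger opening in mm; "gripper_force": force on a finger pad.
Only numpy, scipy, OpenCV 4.12 (cv2) and the standard library are available. Lean on these libraries where they do the work, as an engineer would, in place of code of your own. Each camera call takes 0.05 s, during which the arm holds its last target. There are 200 camera calls.

TASK

Lock the clamp bar of the milling jig: hold the long spring catch down with one fingertip and, while it is down, push the bolt by its upright thumb tab with the other fingertip, away from the robot, until it is fully home in the clamp bar. Then let go so that the catch springs fully up and locks the bolt. Use fingertips only: do not pick up anything, and leave the loose pin, oil bottle, screwdriver and spectacle frame where they are.

Things in the scene. Friction and masses are not known exactly. Their poses are not given: they have to be found in the camera images.
- jig: Aluminium milling jig fixed to the bench: block 330 mm long (x -140 to +190), 240 mm wide, 50 mm high; origin on the bench top, on its centre line. x points away from the robot along the bolt, y left, z up. Bolt on the line y = -30 mm, catch on y = +30 mm, both along x. Clamp bar with the bolt's hole: x = 85 to 115 mm, 80 mm high; staple over the bolt: x = 25 to 45 mm, 77 mm high.
- tab_back (a point): Middle of the push face of the bolt's upright thumb tab, the face to the jig's -x; moves with the bolt. Tab: dark steel, 34 mm wide (y), 12 mm thick (x), from 68 to 106 mm above the bench; this point is at 90 mm. Behind it (-x) the flat bolt, 24 mm wide, top at 68 mm, runs on 34 mm; a low dark tooth (top at 72 mm) reaches from the bolt towards the catch.
- catch_top (a point): Top face of the catch, mid-length: a flat steel bar 160 mm long (x, 80 mm either side of this point), 24 mm wide (y), top 88 mm above the bench when up. It may be pressed anywhere along it, and a pressing fingertip may slide along it. A comb of low lugs (72 mm high when up) on its side facing the bolt blocks the bolt's tooth.
- bolt (a joint): How far the bolt is slid along the jig's +x, m: 0 to 0.070 (end stop, fully home). Starts somewhere from 0.001 to 0.017. About 3 N of friction; it stays where it is left. With the catch up the lugs stop it after some millimetres.
- catch (a joint): How far the catch is pressed straight down, m: 0 up, 0.012 at its stop. Down 0.007 or more frees the bolt. About 3 N to start, 9 N at the stop. Released, it springs up, fully only where a gap of its comb faces the tooth: at the start, at home (bolt above 0.067) and in narrow gaps between.
- pin_center (a point): Loose brass pin, 16 mm thick, 40 mm tall, standing on the jig's top to the right of the bolt; this is its centre. To be left alone.
- oil_center (a point): Loose white oil bottle, 44 mm thick, 110 mm tall, standing on the bench beside the jig; its centre. To be left alone.
- driver_grip (a point): Loose screwdriver, 170 mm long, lying on the bench beside the jig; a point on its handle. To be left alone.
- frame_center (a point): Loose brown spectacle frame front, 124 by 50 mm, 6 mm thick, lying on the bench beside the jig; its centre. To be left alone.

How it is judged (in metres and radians):
On the way:
1. a finger holds the catch down while a finger pushes the bolt, on its way between the start and home (value of joint catch above 0.005 m and value of joint bolt between 0.025 and 0.066 m and contact force between the fingers and catch above 0.3 N and contact force between the fingers and bolt above 0.3 N), for 0.05 s.
At the end, for the whole second after the job is handed in: The bolt is fully home (within 3.5 mm of its end stop), the catch has sprung up (within 2 mm) and locks it, and both are at rest; the pin, bottle, screwdriver and frame are where they were (within 15 mm) (value of joint bolt above 0.0665 m and value of joint catch below 0.002 m and velocity of joint each of bolt, catch below 0.005 m/s and distance of each of pin_center, oil_center, driver_grip, frame_center from where it was at the start of the episode below 0.015 m); the robot touches nothing.
It fails at once if the pin is lifted or moved more than 15 mm (distance of pin_center from where it was at the start of the episode above 0.015 m).
It fails at once if the oil bottle is lifted or moved more than 15 mm (distance of oil_center from where it was at the start of the episode above 0.015 m).
It fails at once if the screwdriver is lifted or moved more than 15 mm (distance of driver_grip from where it was at the start of the episode above 0.015 m).
It fails at once if the spectacle frame is lifted or moved more than 15 mm (distance of frame_center from where it was at the start of the episode above 0.015 m).
It also fails if it takes over 32 s, if anything falls off the work surface, if the arm or the gripper's body presses on something with over 40 N, if the wrist force passes 120 N, or if a joint passes its speed limit or range.

## Working session

There is one attempt and no reset: what is moved stays moved. The work goes in short steps, Python scripts to look and compute and a tool call to move; the robot and the scene stay as the last step left them, time stands still between calls to the robot, and variables do not carry over. Pictures are saved under pics/ and viewed, at most 10 in all, crops included, and the job is handed in when it is done.

Besides the shell and the picture viewer there is one more tool, called as name([rows], argument=value, ...), one row to a line, values as JSON. jog_arm: Moves the arm, as the interface text tells. Its arguments: {"type":"object","properties":{"steps":{"type":"array"},"gripper":{"type":"number"},"grip_force":{"type":"number"}},"required":["steps"]}

```bash
mkdir -p pics
python3 - <<'E'
from rig import *
import cv2
s=read_state();print(s)
for n in("scene","top"):
    c=capture(n);cv2.imwrite(f"pics/{n}0.png",c["img"][:,:,::-1]);print(c["intrinsics"],c["rvec"],c["tvec"])
E
```

```text
{'time': 0.0, 'joint_pos': array([-1.20287706,  0.4694596 , -0.04858189,  1.53369495,  0.02410548,
        1.14097545, -0.08230552]), 'joint_vel': array([ 0.00064349,  0.00136879, -0.00042753,  0.00210865,  0.00018178,
       -0.00013253,  0.00037919]), 'joint_torque': array([ 1.13331359e-04, -5.07982707e+01, -8.07971950e-02, -2.36154556e+01,
       -6.13970356e-02,  3.80862749e-02,  1.95117377e-04]), 'eef_pos': array([260.64747658, 622.00036066, 221.48670569]), 'tool_rot': array([-6.19154538e-01, -3.07966413e+00,  3.02772461e-03]), 'ft_force': array([ 0.1415364 , -0.32036372,  0.98165577]), 'moment': array([-0.00597116,  0.03251541,  0.01588531]), 'gripper_force': 0.0, 'width': 87.05639253726942}
[[375.1383526    0.         326.00111597]
 [  0.         375.1383526  199.59860653]
 [  0.           0.           1.        ]] [ 1.01647386  2.61971589 -0.82139231] [ 408.7607222  -339.30136404 1117.98617551]
[[385.33090795   0.         316.08888696]
 [  0.         385.33090795 194.0337827 ]
 [  0.           0.           1.        ]] [ 2.25550191 -1.93168696  0.20610008] [-12.47867031 644.54238327 778.31949449]
```

View pics/scene0.png

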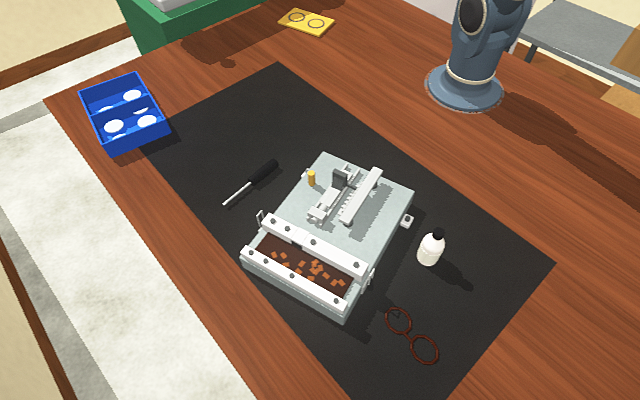

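View pics/top0.png

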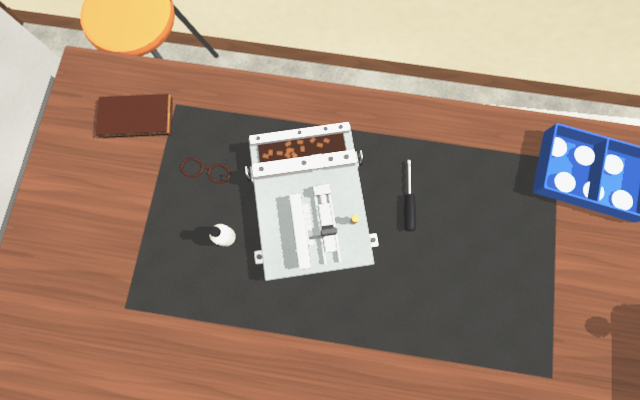

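The top view shows the jig at about (312,205), its far side up, with the tab at about (328,231), the catch running from (294,195) to (303,266) and the pin at (354,218). I'll zoom both views for exact pixels.

Run:
```python
import cv2
a=cv2.imread("pics/top0.png")[115:290,235:390];cv2.imwrite("pics/topz.png",cv2.resize(a,None,fx=3.4,fy=3.4,interpolation=cv2.INTER_CUBIC))
a=cv2.imread("pics/scene0.png")[145:325,235:420];cv2.imwrite("pics/scenez.png",cv2.resize(a,None,fx=3.3,fy=3.3,interpolation=cv2.INTER_CUBIC))
```

```text
(no output)
```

View pics/topz.png

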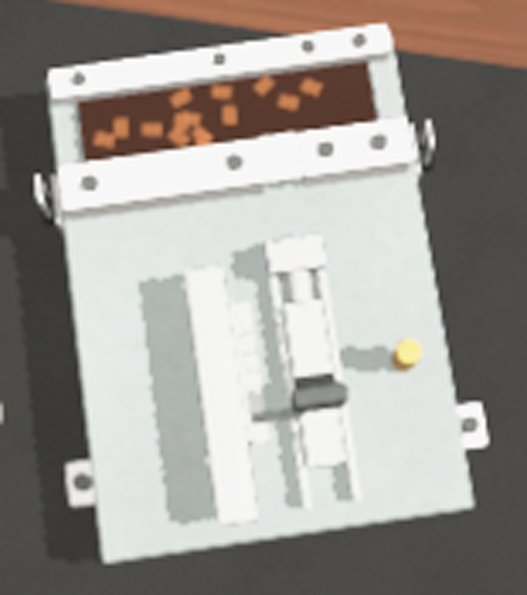

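View pics/scenez.png

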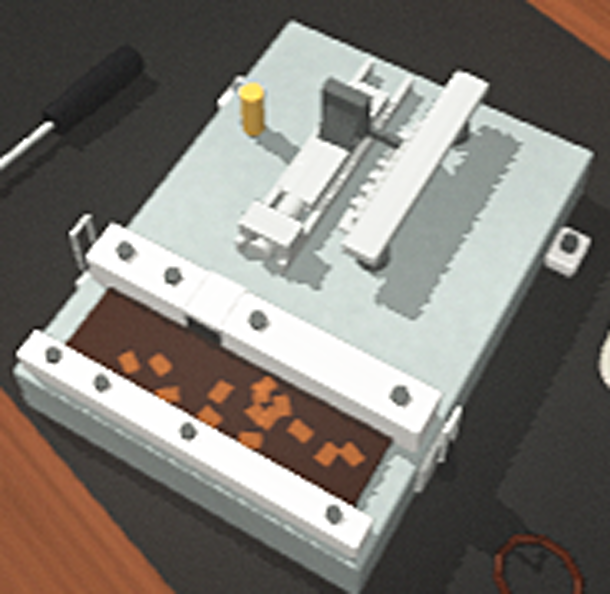

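Both zooms show the block's near corners, the catch's four top corners and the tab's top edges clearly. I'll fit the jig pose, catch mid x and tab x jointly by reprojection.

```bash
cat > fit.py <<'E'
import numpy as np,cv2
from scipy.optimize import least_squares
from rig import capture
C={n:capture(n) for n in("scene","top")}
def proj(n,P):
    c=C[n];return cv2.projectPoints(np.float64(P).reshape(-1,1,3),c["rvec"],c["tvec"],c["intrinsics"],None)[0][:,0]
# (view, zoom u,v, jig x,y,z, which: 0 fixed,1 catch,2 tab)
O=[("top",103,562,-140,120,50,0),("top",474,507,-140,-120,50,0),
("top",187,272,80,42,88,1),("top",223,266,80,18,88,1),("top",257,520,-80,18,88,1),("top",220,524,-80,42,88,1),
("top",267,242,45,-13,77,3),("top",323,235,45,-47,77,3),
("top",297,407,0,-13,106,2),("top",346,401,0,-47,106,2),
("scene",293,20,-140,-120,50,0),("scene",593,153,-140,120,50,0),
("scene",459,71,-80,18,88,1),("scene",489,82,-80,42,88,1),("scene",345,246,80,18,88,1),("scene",381,262,80,42,88,1),
("scene",323,84,12,-47,106,2),("scene",367,98,12,-13,106,2)]
def pix(o): 
    f,a,b=(3.4,235,115) if o[0]=="top" else (3.3,235,145)
    return np.array([a+(o[1]+.5)/f-.5,b+(o[2]+.5)/f-.5])
def W(p,q):
    c,s=np.cos(p[2]),np.sin(p[2]);return np.array([p[0]+c*q[0]-s*q[1],p[1]+s*q[0]+c*q[1],q[2]])
def res(p):
    r=[]
    for o in O:
        q=np.array(o[3:6],float)
        if o[6]==1:q[0]+=p[3]
        if o[6]==2:q[0]+=p[4]
        d=proj(o[0],W(p,q))[0]-pix(o)
        if o[6]==3:d*=.3
        r.append(d)
    return np.ravel(r)
if __name__=="__main__":
    s=least_squares(res,[600,0,0,-20,-40],loss="soft_l1",x_scale=[10,10,.05,10,10]);p=s.x
    print(p.round(3));print(res(p).reshape(-1,2).round(1).tolist())
    np.save("p.npy",p)
    for k,q in dict(tab_back=(p[4],-30,90),catch_top=(p[3],30,88)).items():print(k,W(p,q).round(1))
    for n in C:
        R=cv2.Rodrigues(C[n]["rvec"])[0];print(n,(-R.T@C[n]["tvec"]).round())
E
python3 fit.py
```

```text
[ 6.08536e+02  9.63230e+01  3.02000e-01 -4.91480e+01 -6.88620e+01]
[[-1.1, -0.0], [-0.2, -0.5], [-1.5, -0.6], [-1.1, -0.4], [-0.4, -0.4], [-1.1, 0.2], [-0.2, -0.2], [-0.5, -0.2], [-1.6, 0.9], [0.3, 0.2], [-1.1, -1.1], [0.5, -1.1], [-0.5, -1.7], [0.3, -0.8], [-1.3, -1.7], [-1.7, -1.4], [-0.9, -0.4], [-0.2, 1.7]]
tab_back [551.7  47.2  90. ]
catch_top [552.7 110.4  88. ]
scene [918. 403. 726.]
top [460.  57. 898.]
```

```bash
cat > go.py <<'E'
import sys,numpy as np
from scipy.spatial.transform import Rotation as R
from rig import read_state
p=np.load("p.npy");s=read_state()
c,sn=np.cos(p[2]),np.sin(p[2]);J=np.array([[c,-sn],[sn,c]])
T=R.from_rotvec(s["tool_rot"]);e=np.array(s["eef_pos"])
D=R.from_matrix(np.array([[-c,-sn,0],[-sn,c,0],[0,0,-1]]).T.T)  # x=-jigx, y=+jigy, z down
D=R.from_matrix(np.column_stack([[-c,-sn,0],[-sn,c,0],[0,0,-1]]))
print("t",s["time"],"jig xy",(J.T@(e[:2]-p[:2])).round(1),"z",e[2].round(1),"w",s["width"],"F jig",(J.T@s["ft_force"][:2]).round(1),s["ft_force"][2].round(1))
if len(sys.argv)>1:
    x,y,z=map(float,sys.argv[1:4]);g=np.r_[J@[x,y]+p[:2],z]
    print("shift",(T.inv().apply(g-e)/500).round(4),"turn",((T.inv()*D).as_rotvec()/np.pi).round(4))
E
python3 go.py -96 0 180
```

```text
t 0.2 jig xy [-175.8  605.5] z 221.9 w 87.28332372926607 F jig [-0.6  0.6] -0.6
shift [-0.901  -0.8247  0.0848] turn [-4.000e-04 -1.000e-04 -2.223e-01]
```

jog_arm([
  [-0.6,-0.55,0.05,0,0,-0.222],
  [-0.6,-0.55,0.05,0,0,-0.222],
  [-0.6,-0.55,0.05,0,0,-0.222],
  [-0.6,-0.55,0.05,0,0,-0.222],
  [-0.6,-0.55,0.05,0,0,-0.222],
  [-0.6,-0.55,0.05,0,0,-0.222],
  [-0.6,-0.55,0.05,0,0,-0.222],
  [-0.6,-0.55,0.05,0,0,-0.222],
  [-0.6,-0.55,0.05,0,0,-0.222],
  [-0.6,-0.55,0.05,0,0,-0.222],
], gripper=0.03)

```text
time: 1.03
eef_pos: [432.2, 249.5, 197.4]
tool_rot: [-0.467, 3.107, -0.001]
ft_force: [1.2, 0.2, -0.1]
width: 45.4
gripper_force: 0.0
```

```bash
python3 go.py -98 0 150
```

```text
t 1.0333 jig xy [-122.9  198.6] z 197.4 w 45.39582617027896 F jig [ 1.2 -0.1] -0.1
shift [-0.0511 -0.397   0.0952] turn [-0.0003 -0.     -0.0011]
```

jog_arm([
  [-0.05,-0.397,0.095,0,0,-0.001],
  [-0.05,-0.397,0.095,0,0,-0.001],
  [-0.05,-0.397,0.095,0,0,-0.001],
  [-0.05,-0.397,0.095,0,0,-0.001],
  [-0.05,-0.397,0.095,0,0,-0.001],
  [-0.05,-0.397,0.095,0,0,-0.001],
  [-0.05,-0.397,0.095,0,0,-0.001],
  [-0.05,-0.397,0.095,0,0,-0.001],
  [-0.05,-0.397,0.095,0,0,-0.001],
  [-0.05,-0.397,0.095,0,0,-0.001],
])

```text
time: 1.87
eef_pos: [513.6, 72.7, 150.4]
tool_rot: [-0.48, 3.104, 0.001]
ft_force: [-0.3, 0.6, -0.4]
width: 44.7
gripper_force: 0.0
```

```bash
python3 go.py -98 0 110
python3 - <<'E'
from rig import *
import cv2
for n,(r,k) in dict(top=((130,300),(220,420)),scene=((60,260),(220,460))).items():
    c=capture(n)["img"][r[0]:r[1],k[0]:k[1],::-1];cv2.imwrite(f"pics/{n}1.png",cv2.resize(c,None,fx=3,fy=3,interpolation=cv2.INTER_CUBIC))
E
```

```text
t 1.8667 jig xy [-97.7   5.6] z 150.4 w 44.720620920992424 F jig [-0.1  0.7] -0.4
shift [ 0.0008 -0.0113  0.0807] turn [0.0002 0.0002 0.0017]
```

View pics/scene1.png

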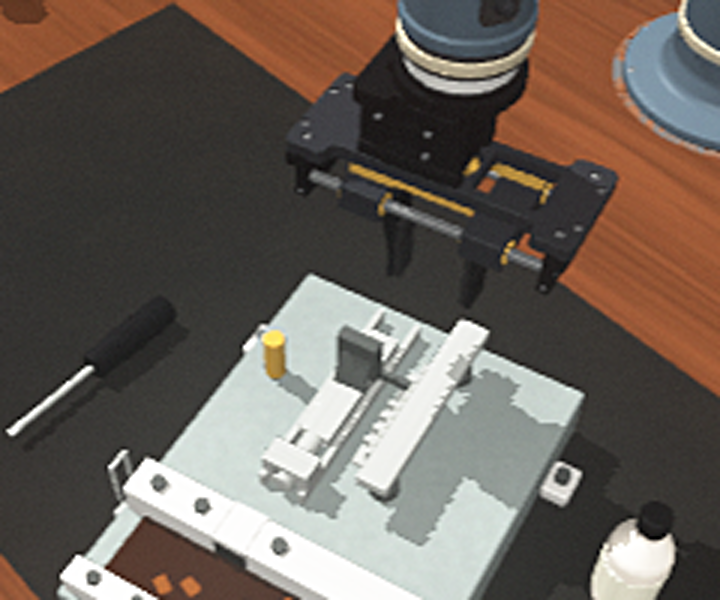

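The scene view shows both open fingers hovering behind the jig, tips at about (400,272) and (470,300), lined up with the tab (358,355) and catch (470,330). Descending.

jog_arm([
  [0,-0.011,0.04,0,0,0.001],
  [0,-0.011,0.06,0,0,0.001],
  [0,-0.011,0.081,0,0,0.001],
  [0,-0.011,0.09,0,0,0.001],
  [0,-0.011,0.1,0,0,0.001],
  [0,-0.011,0.105,0,0,0.001],
  [0,-0.011,0.105,0,0,0.001],
  [0,-0.011,0.105,0,0,0.001],
  [0,-0.011,0.105,0,0,0.001],
  [0,-0.011,0.105,0,0,0.001],
])

```text
time: 2.8
eef_pos: [515.9, 65.6, 98.0]
tool_rot: [-0.47, 3.105, 0.0]
ft_force: [0.0, 1.3, 0.1]
width: 45.1
gripper_force: 0.0
```

```bash
python3 go.py -95 0 78
python3 - <<'E'
from rig import *
import cv2
for n,(r,k) in dict(scene=((140,240),(270,410)),).items():
    c=capture(n)["img"][r[0]:r[1],k[0]:k[1],::-1];cv2.imwrite(f"pics/{n}2.png",cv2.resize(c,None,fx=5,fy=5,interpolation=cv2.INTER_CUBIC))
E
```

```text
t 2.8 jig xy [-97.5  -1.8] z 98.0 w 45.06815330184976 F jig [0.4 1.2] 0.1
shift [-0.005   0.0036  0.0399] turn [-0.      0.0003 -0.0004]
```

View pics/scene2.png

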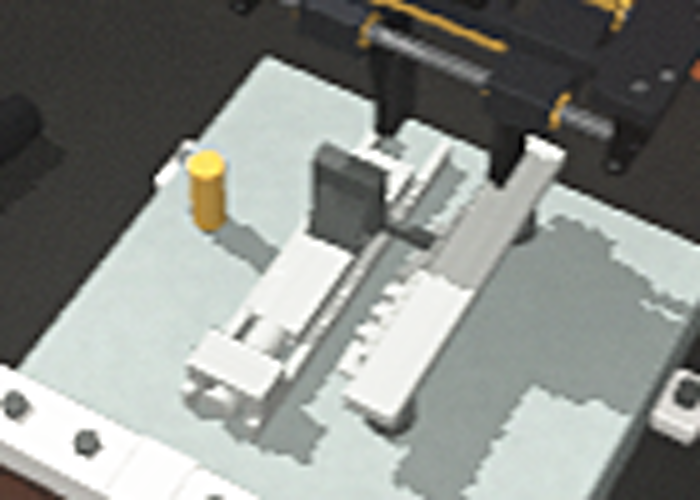

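The tips are above the catch at (508,185) and behind the tab, over the bolt's rear, at (390,135). Now pressing down to z≈77.5.

jog_arm([
  [0,0.003,0.01,0,0,0],
  [0,0.003,0.016,0,0,0],
  [0,0.003,0.022,0,0,0],
  [0,0.003,0.026,0,0,0],
  [0,0.003,0.03,0,0,0],
  [0,0.003,0.034,0,0,0],
  [0,0.003,0.038,0,0,0],
  [0,0.003,0.041,0,0,0],
  [0,0.003,0.041,0,0,0],
  [0,0.003,0.041,0,0,0],
])

```text
time: 3.68
eef_pos: [514.9, 67.2, 77.5]
tool_rot: [0.471, -3.106, -0.001]
ft_force: [-2.6, -0.5, 7.9]
width: 44.7
gripper_force: 4.2
```

```bash
python3 go.py -80 0 77.5
```

```text
t 3.6833 jig xy [-98.   0.] z 77.5 w 44.67153916212058 F jig [-2.6  0.3] 7.9
shift [-0.036  -0.      0.0001] turn [ 0.0002 -0.0001 -0.0003]
```

Force is 7.9 N upward, so the catch is about 10 mm down. Pushing now.

jog_arm([
  [-0.01,0,0,0,0,0],
  [-0.02,0,0,0,0,0],
  [-0.03,0,0,0,0,0],
  [-0.036,0,0,0,0,0],
  [-0.042,0,0,0,0,0],
  [-0.048,0,0,0,0,0],
  [-0.054,0,0,0,0,0],
  [-0.06,0,0,0,0,0],
  [-0.06,0,0,0,0,0],
  [-0.06,0,0,0,0,0],
])

```text
time: 4.52
eef_pos: [540.9, 74.7, 76.8]
tool_rot: [0.469, -3.099, 0.001]
ft_force: [-6.9, -1.2, 8.0]
width: 45.0
gripper_force: 5.3
```

```bash
python3 go.py -30 0 77.5
```

```text
t 4.5167 jig xy [-71.   -0.6] z 76.8 w 45.008744558975444 F jig [-6.9  0.9] 8.0
shift [-0.0821  0.0013 -0.002 ] turn [ 0.0001 -0.0022 -0.0004]
```

jog_arm([
  [-0.009,0,0,0,0,0],
  [-0.018,0,0,0,0,0],
  [-0.027,0,0,0,0,0],
  [-0.036,0,0,0,0,0],
  [-0.045,0,0,0,0,0],
  [-0.054,0,0,0,0,0],
  [-0.063,0,0,0,0,0],
  [-0.07,0,0,0,0,0],
  [-0.07,0,0,0,0,0],
  [-0.07,0,0,0,0,0],
])

```text
time: 5.35
eef_pos: [574.5, 85.0, 76.7]
tool_rot: [0.469, -3.1, 0.001]
ft_force: [-5.4, -2.5, 7.4]
width: 44.7
gripper_force: 5.1
```

```bash
python3 go.py -10 0 77.5
```

```text
t 5.35 jig xy [-35.9  -0.7] z 76.7 w 44.67909380200221 F jig [-5.9 -0.8] 7.4
shift [-0.0517  0.0014 -0.0019] turn [ 0.0001 -0.0021 -0.0004]
```

jog_arm([
  [-0.005,0,0,0,0,0],
  [-0.01,0,0,0,0,0],
  [-0.014,0,0,0,0,0],
  [-0.018,0,0,0,0,0],
  [-0.022,0,0,0,0,0],
  [-0.026,0,0,0,0,0],
  [-0.03,0,0,0,0,0],
  [-0.03,0,0,0,0,0],
  [-0.03,0,0,0,0,0],
  [-0.03,0,0,0,0,0],
])

```text
time: 6.18
eef_pos: [588.4, 89.2, 76.7]
tool_rot: [0.469, -3.099, 0.001]
ft_force: [-8.0, -1.7, 8.4]
width: 45.0
gripper_force: 5.5
```

```bash
python3 go.py -10 0 77.5
```

```text
t 6.1833 jig xy [-21.4  -0.8] z 76.7 w 44.986553812379825 F jig [-8.1  0.7] 8.4
shift [-0.0227  0.0016 -0.0018] turn [ 0.0001 -0.0024 -0.0005]
```

Still free-moving; continuing in small steps to the stop.

jog_arm([
  [-0.003,0,0,0,0,0],
  [-0.006,0,0,0,0,0],
  [-0.009,0,0,0,0,0],
  [-0.012,0,0,0,0,0],
  [-0.015,0,0,0,0,0],
  [-0.018,0,0,0,0,0],
  [-0.02,0,0,0,0,0],
  [-0.02,0,0,0,0,0],
  [-0.02,0,0,0,0,0],
  [-0.02,0,0,0,0,0],
])

```text
time: 7.02
eef_pos: [596.5, 91.8, 76.7]
tool_rot: [0.467, -3.096, 0.002]
ft_force: [-11.0, -2.9, 11.4]
width: 44.6
gripper_force: 7.7
```

```bash
python3 go.py -10 0 77.5
```

```text
t 7.0167 jig xy [-12.9  -0.7] z 76.7 w 44.616643500552215 F jig [-11.4   0.5] 11.4
shift [-0.0057  0.0015 -0.0016] turn [ 0.0002 -0.0034 -0.0007]
```

jog_arm([
  [-0.002,0,0,0,0,0],
  [-0.004,0,0,0,0,0],
  [-0.006,0,0,0,0,0],
  [-0.008,0,0,0,0,0],
  [-0.01,0,0,0,0,0],
  [-0.01,0,0,0,0,0],
  [-0.01,0,0,0,0,0],
  [-0.01,0,0,0,0,0],
  [-0.01,0,0,0,0,0],
  [-0.01,0,0,0,0,0],
])

```text
time: 7.85
eef_pos: [596.5, 91.7, 76.4]
tool_rot: [0.463, -3.086, 0.003]
ft_force: [-21.0, -5.7, 21.2]
width: 44.6
gripper_force: 12.8
```

```bash
python3 go.py -10 0 77.5
```

```text
t 7.85 jig xy [-12.8  -0.8] z 76.4 w 44.62229228005413 F jig [-21.7   0.8] 21.2
shift [-0.0056  0.0016 -0.0022] turn [ 0.0005 -0.0069 -0.0012]
```

The TCP didn't move while the force doubled: that is the end stop. Easing the push, then lifting.

jog_arm([
  [0.004,0,0,0,0,0],
  [0.009,0,0,0,0,0],
  [0.009,0,-0.01,0,0,0],
  [0.009,0,-0.03,0,0,0],
  [0.009,0,-0.05,0,0,0],
  [0.009,0,-0.08,0,0,0],
  [0.009,0,-0.12,0,0,0],
  [0.009,0,-0.16,0,0,0],
  [0.009,0,-0.2,0,0,0],
  [0.009,0,-0.2,0,0,0],
])

```text
time: 8.68
eef_pos: [604.1, 94.1, 180.8]
tool_rot: [-0.469, 3.099, 0.001]
ft_force: [0.5, -0.2, 0.2]
width: 44.9
gripper_force: 0.0
```

jog_arm([
  [0.05,0,-0.05,0,0,0],
  [0.1,0,-0.05,0,0,0],
  [0.15,0,-0.05,0,0,0],
  [0.2,0,-0.05,0,0,0],
  [0.2,0,-0.05,0,0,0],
  [0.2,0,-0.05,0,0,0],
  [0.2,0,-0.05,0,0,0],
  [0.2,0,-0.05,0,0,0],
  [0.2,0,-0.05,0,0,0],
  [0.2,0,-0.05,0,0,0],
])

```text
time: 9.52
eef_pos: [506.6, 64.4, 201.7]
tool_rot: [0.471, -3.106, -0.0]
ft_force: [0.5, 0.2, 0.2]
width: 44.7
gripper_force: 0.0
```

```bash
python3 go.py
python3 - <<'E'
from rig import *
import cv2
c=capture("scene")["img"][145:325,235:420,::-1];cv2.imwrite("pics/scene3.png",cv2.resize(c,None,fx=3.3,fy=3.3,interpolation=cv2.INTER_CUBIC))
E
```

```text
t 9.5167 jig xy [-106.8   -0.2] z 201.7 w 44.736326799819395 F jig [ 0.6 -0. ] 0.2
```

View pics/scene3.png

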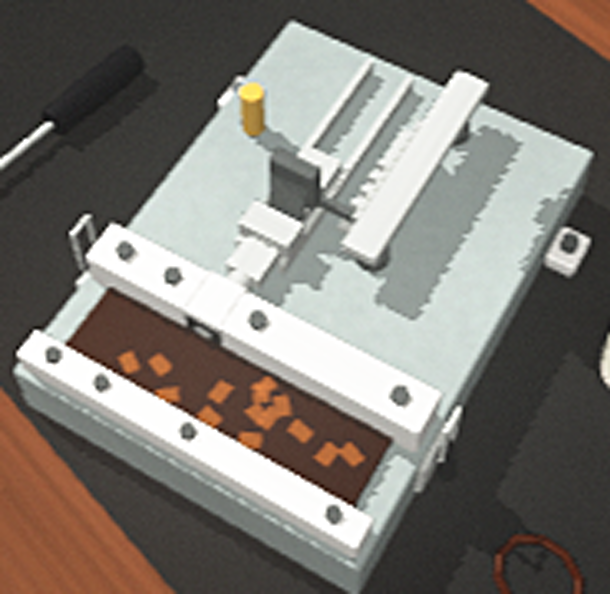

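The bolt nose is in the clamp bar at (245,275). The catch corners are back at (459,71) and (345,246), so it is up, and the pin, driver and frame have not moved.

```bash
python3 -c "
from rig import *
print(hand_in())"
```

```text
the job is handed in; nothing more can be done
None
```

The bolt was pushed to its end stop with the catch held down, and the catch then sprang back up to its starting position in the final picture. The pin, screwdriver and frame had not visibly moved, the oil bottle was outside that picture, and the job is handed in (no verdict was returned).

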